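Swap the oil tins on the carver's bench

TASK

The full green oil tin is lying on the red drip mat and the empty blue tin stands in its bay of the plywood tray; change them over. First stand the full tin upright on the bare bench, clear of the mat, and let go of it; then move the empty tin to stand upright on the mat; last, stand the full tin in the tray bay that the empty one left. Set the tins down gently rather than dropping them, keep the empty one upright throughout, and leave the glue bottle, brush jar, sanding block and mallet where they are.

Things in the scene. Friction and masses are not known exactly. Their poses are not given: they have to be found in the camera images.
- full_tin: Full oil tin, green with paper band and yellow cap, 0.45 kg: square body 56 x 56 mm and 120 mm tall, low steel shoulder to 126 mm, round screw cap 32 mm in diameter from 126 to 158 mm. Origin at the centre of its base; z axis from base to cap. Starts lying on a side on the mat (z axis level, its axis 28 mm above the mat's top), cap end away from the robot or sideways.
- empty_tin: Empty oil tin, blue with a paper label band and a black cap, about 0.12 kg; same shape and sizes as the full tin. Origin at the centre of its base, z axis from base to cap; it starts upright in one of the tray's bays, roughly square to the tray.
- tray: Fixed plywood tray on the bench, 96 mm (its x) by 276 mm (its y) outside, floor 6 mm thick, outer walls and two dividers 6 mm thick and 28 mm high above the bench, making three bays in a row along its y, each 84 x 84 mm inside. Origin at the centre of its underside, on the bench.
- bay0 (a point): Centre of the floor of the tray's first bay (the one at the tray's -y end), 6 mm above the bench; bays are 90 mm apart.
- bay1 (a point): Centre of the floor of the tray's middle bay, 6 mm above the bench.
- bay2 (a point): Centre of the floor of the tray's third bay (at the tray's +y end), 6 mm above the bench.
- mat: Fixed square drip mat, red with a black rim, 160 x 160 mm and 5 mm thick. Origin at the centre of its underside, on the bench.
- glue_bottle: Bystander: white round glue bottle with yellow band, 58 mm in diameter and 115 mm to the shoulder, red nozzle to 190 mm. Stands in a tray bay. Origin at the centre of its base.
- brush_jar: Bystander: amber jar of three brushes (one piece), 62 mm in diameter, 100 mm tall, the brushes' ends reaching 222 mm above its base within 30 mm of its axis. Stands in a tray bay. Origin at the centre of its base.
- sanding_block: Bystander: cork sanding block with a wooden grip, 65 mm (x) by 120 mm (y), 46 mm tall, lying on the bench. Origin at the centre of its underside.
- mallet: Bystander: round dark wooden carver's mallet standing on its head, 92 mm in diameter at most and 207 mm tall, the handle (32 mm in diameter) above 112 mm. Origin at the centre of its underside.

How it is judged:
On the way, in this order (a step that is already met when the one before it is completed fails the run):
1. the full tin stands upright on the bare bench, clear of the mat, and is let go (angle between full_tin's own z axis and vertical below 0.1 rad and linear speed of full_tin below 0.03 m/s and angular speed of full_tin below 0.3 rad/s and contact force between full_tin and the fingers below 0.2 N and height (world z) of full_tin below 0.0035 m and horizontal distance between full_tin and mat above 0.1 m), for 0.2 s.
2. the empty tin stands upright on the mat and is let go (angle between empty_tin's own z axis and vertical below 0.1 rad and linear speed of empty_tin below 0.03 m/s and angular speed of empty_tin below 0.3 rad/s and contact force between empty_tin and the fingers below 0.2 N and x of empty_tin in the frame of mat between -0.06 and 0.06 m and y of empty_tin in the frame of mat between -0.06 and 0.06 m and z of empty_tin in the frame of mat between 0 and 0.01 m), for 0.2 s.
At the end, for the whole second after the job is handed in: The full tin stands upright (within 0.1 rad) on the floor of the bay that the empty tin left, its base centre within 22 mm of the bay's centre; the empty tin stands upright (within 0.1 rad) on the mat, its base centre within 60 mm of the mat's centre along each mat axis; both at rest and released (all of step 2 and angle between full_tin's own z axis and vertical below 0.1 rad and linear speed of full_tin below 0.03 m/s and angular speed of full_tin below 0.3 rad/s and contact force between full_tin and the fingers below 0.2 N and ((horizontal distance between full_tin and bay0 below 0.022 m and z of full_tin in the frame of bay0 below 0.004 m) or (horizontal distance between full_tin and bay1 below 0.022 m and z of full_tin in the frame of bay1 below 0.004 m) or (horizontal distance between full_tin and bay2 below 0.022 m and z of full_tin in the frame of bay2 below 0.004 m))); the robot touches nothing.
It fails at once if the glue bottle, brush jar, sanding block or mallet is shifted by more than 25 mm or tipped by more than 0.3 rad (distance of any of glue_bottle, brush_jar, sanding_block, mallet from where it was at the start of the episode above 0.025 m or angle between any of glue_bottle, brush_jar, sanding_block, mallet's own z axis and vertical above 0.3 rad).
It fails at once if the empty tin is tipped by more than 0.5 rad (angle between empty_tin's own z axis and vertical above 0.5 rad).
It fails at once if a tin is dropped (moves faster than 0.5 m/s while not held by the fingers) ((linear speed of full_tin above 0.5 m/s and contact force between full_tin and the fingers below 0.2 N) or (linear speed of empty_tin above 0.5 m/s and contact force between empty_tin and the fingers below 0.2 N)).
It also fails if it takes over 72 s, if anything falls off the work surface, if the arm or the gripper's body presses on something with over 40 N, if the wrist force passes 120 N, or if a joint passes its speed limit or range.

ROBOT

A 6-joint arm with a two-finger parallel gripper is mounted at the origin on the work surface. World frame = base frame: x ahead of the robot, y to its left, z up, the work surface at z = 0. Lengths are in m, angles in rad, forces in N, time in s.
With the tool pointing down it reaches from about 0.425 to 0.95 m from the base axis. Payload 14.7 kg.
Tool frame: the origin (TCP) lies at the very end of the fingers, on their centre line; the grasp point (between the pads) lies 19 mm behind it; z points along the fingers, y is the line along which they close (so a half turn about z gives the same grasp; the last joint's range is limited). The gripper opens to 85 mm and grips with 20 to 120 N. Pads are 22 mm wide; open, the fingers measure 114 mm over their backs; the gripper's body (76 mm by 85 mm) begins 54 mm behind the grasp point. The pads swing forward as they close: fully open they stand 13 mm farther back than shut.
Start: joints at [1.131, 0.48, 1.596, -0, 1.065, -0.047], TCP at [0.249, 0.601, 0.231] pointing down, gripper open.
Joint ranges: [-2.75, 2.75], [-0.82, 2.05], [0.23, 2.67], [-1.56, 4.7], [0.09, 2.69], [-2.92, 2.92]. Speed limits (rad/s): [1.89, 1.89, 2.39, 3.01, 3.01, 3.01].

INTERFACE

Orientations are given as a 3x3 rotation matrix whose columns are the frame's x, y, z axes.
In Python, from plant import arm, imaging gives the robot as it stands. The module is installed in compiled form; this text tells all that it offers.
- The arm moves only by the tool step_arm, never from a script. Its argument "rows" is a list of rows, each a list of 3 entries, a list of its own where there are three numbers: the shift along the tool's x, y, z in m, then the turn, a rotation vector about the tool's x, y, z in rad, then the finger opening in m, from 0 to 0.0854. In form: [[[dx, dy, dz], [ax, ay, az], hand], ...]. A call has 1 to 10 rows; each row is the pose to reach, as a shift and turn from the pose commanded when the call began, along the tool's axes at that moment; what a row does not reach only later rows make up. A row lasts 1/8 s, in which the tool goes at most 62.5 mm and 10.7 degrees, less where a joint would pass 70% of its speed; a pose out of reach is approached as far as the arm can. A call with a gripper value outside its range is refused whole. The fingers move at their own pace and stop on an object; the grip force is fixed at half the most. Time passes only in rows, so rows that repeat a pose let the fingers close. It gives the time, the measured TCP pose, the force, the opening and the grip force at its end, in the units of the state.
- arm.observe(): the state, without advancing time (a new reading comes with each control period).
- imaging.camera(name): name is "side" or "top"; returns a dict with "frame" (420x560x3 uint8, red, green, blue), "depth" (420x560 float32, m along the optical axis (not along the pixel's ray), 0 where there is no reading), "camera_matrix" (3x3 intrinsics, pixels), "k1" (the pictures are not rectified: a ray, as slopes to the right and down, at radius r is drawn at 1 + k1 r^2 times it, then the intrinsics apply), "T" (4x4, takes a point from camera to world coordinates). Camera axes: x right, y down, z forward; pixel columns grow to the right and rows downward; lengths in m; the calibration is good to about 2 mm. A picture is of the moment at which its call begins.
- arm.close_job(): hands the job in; it is judged then, once.
The state is a dict: "time_s": time; "q": joint angles; "qvel": joint speeds; "joint_efforts": joint torques, N m; "ee_pos": TCP position; "tcp_rot": TCP orientation; "contact_force": force on the tool from outside, world axes, zero at the start; "wrist_torque": the same for the moment, N m; "width": finger opening in m; "grasp_force": force on a finger pad.
Only numpy, scipy, OpenCV 4.12 (cv2) and the standard library are available. Lean on these libraries where they do the work, as an engineer would, in place of code of your own. Each camera call takes 0.05 s, during which the arm holds its last target. There are 200 camera calls.

## Working session

There is one attempt and no reset: what is moved stays moved. The work goes in short steps, Python scripts to look and compute and a tool call to move; the robot and the scene stay as the last step left them, time stands still between calls to the robot, and variables do not carry over. Pictures are saved under pics/ and viewed, at most 10 in all, crops included, and the job is handed in when it is done.

Besides the shell and the picture viewer there is one more tool, called by a JSON object that holds its "fn" and its "kwargs". step_arm: Moves the arm, as the interface text tells. Its arguments: {"type":"object","properties":{"rows":{"type":"array"}},"required":["rows"]}

```bash
mkdir -p pics; cat > h.py <<'E'
import numpy as np, cv2
from plant import arm, imaging
def cam(n):
    return imaging.camera(n)
def cloud(c):
    K=c["camera_matrix"];h,w=c["depth"].shape
    u,v=np.meshgrid(np.arange(w),np.arange(h))
    p=np.stack([u,v],-1).reshape(-1,1,2).astype(float)
    r=und(c,p.reshape(-1,2))
    d=c["depth"].reshape(-1,1)
    P=np.hstack([r*d,d])
    P=P@c["T"][:3,:3].T+c["T"][:3,3]
    P[d[:,0]==0]=np.nan
    return P.reshape(h,w,3)
def und(c,p):
    K=c["camera_matrix"];k=np.array([c["k1"],0,0,0])
    return cv2.undistortPoints(np.asarray(p,float).reshape(-1,1,2),K,k).reshape(-1,2)
def plane(c,p,z):
    r=und(c,p);r=np.c_[r,np.ones(len(r))]@c["T"][:3,:3].T;o=c["T"][:3,3]
    return o+r*((z-o[2])/r[:,2])[:,None]
E
python3 - <<'E'
from h import *
a=cam("top");b=cam("side")
for n,c in(("top",a),("side",b)):
    cv2.imwrite(f"pics/{n}0.png",c["frame"][:,:,::-1]); np.savez(f"{n}0.npz",**c)
    print(n,c["T"].round(3).tolist(),c["k1"],c["camera_matrix"].round(1).tolist(),(c["depth"]>0).mean())
print(arm.observe())
E
```

```text
top [[0.023, -0.986, 0.165, 0.408], [-1.0, -0.021, 0.014, 0.003], [-0.01, -0.165, -0.986, 1.025], [0.0, 0.0, 0.0, 1.0]] -0.07545799361091561 [[436.7, 0.0, 277.5], [0.0, 436.7, 212.0], [0.0, 0.0, 1.0]] 0.9957865646258504
side [[0.999, 0.027, -0.026, 0.638], [0.037, -0.646, 0.762, -0.752], [0.004, -0.763, -0.647, 0.703], [0.0, 0.0, 0.0, 1.0]] 0.0133016477641397 [[429.8, 0.0, 276.4], [0.0, 429.8, 205.8], [0.0, 0.0, 1.0]] 0.9959353741496598
{'time_s': 0.1, 'q': array([ 1.13140455e+00,  4.80777862e-01,  1.59681671e+00,  1.49815865e-05,
        1.06509092e+00, -4.65829758e-02]), 'qvel': array([-0.00012047, -0.00195144, -0.0028716 , -0.00050043,  0.00014594,
        0.00100577]), 'joint_efforts': array([ 3.00620646e-03, -9.52238202e+01, -4.31043434e+01, -2.62406203e-06,
        4.93528903e-03,  1.24392955e-04]), 'ee_pos': array([0.24861827, 0.60017296, 0.23072872]), 'tcp_rot': array([[-9.23834742e-01,  3.82791252e-01, -4.76740019e-04],
       [ 3.82791543e-01,  9.23834221e-01, -9.83448726e-04],
       [ 6.39731758e-05, -1.09103615e-03, -9.99999403e-01]]), 'contact_force': array([-0.2406921 ,  0.28303454, -0.32528826]), 'wrist_torque': array([-0.03784955,  0.01489634,  0.04206494]), 'grasp_force': 0.0, 'width': 0.08516403409725105}
```

View pics/top0.png

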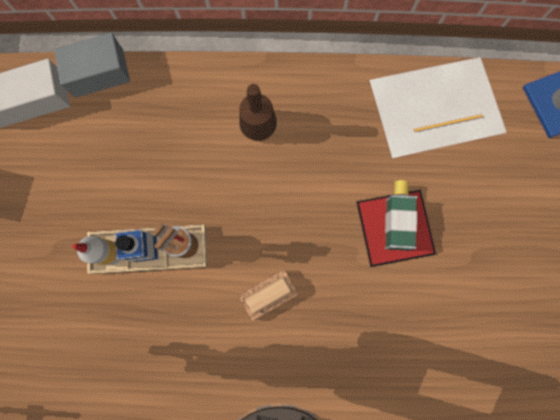

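View pics/side0.png

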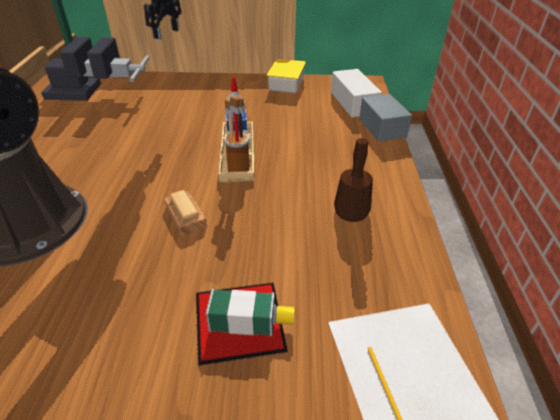

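The top view shows the full tin lying on the mat at about (402,222), with its cap pointing up in the image (+x). The empty tin is in the middle bay at (130,243), between the glue bottle on the left and the brush jar on the right. The mallet is at (257,115), and the side view agrees with all of this. Next I'll measure the poses.

```bash
cat > meas.py <<'E'
from h import *
def rect(P):
    (c,s,a)=cv2.minAreaRect(P[:,:2].astype(np.float32)*1000); return np.round(c,1),np.round(s,1),round(a,1)
for n in("top","side"):
    c=dict(np.load(f"{n}0.npz"));C=cloud(c);hsv=cv2.cvtColor(c["frame"],cv2.COLOR_RGB2HSV)
    H,S,V=[hsv[...,i].astype(int) for i in range(3)];X,Y,Z=C[...,0],C[...,1],C[...,2]
    print(n)
    box=(abs(X-.41)<.15)&(abs(Y+.28)<.15)
    m=box&(((H<6)|(H>174))&(S>150)|(V<45))&(Z<.015); print("mat",rect(C[m]),m.sum(),np.median(Z[m]))
    m=box&(Z>.048)&(Z<.075); print("full tin top",rect(C[m]),m.sum(),np.median(Z[m]))
    m=box&(H>20)&(H<35)&(S>150)&(Z>.025);print("cap",rect(C[m]),C[m].mean(0),Z[m].max())
    tb=(abs(X-.36)<.12)&(abs(Y-.33)<.22)
    m=tb&(Z>.02)&(Z<.034)&(V>110); print("tray rim",rect(C[m]),m.sum())
    m=tb&(Z>.155)&(Z<.175)&(V<80); print("black cap",rect(C[m]) if m.sum()>3 else 0,m.sum(),np.nanmean(C[m],0))
    m=tb&(H>100)&(H<125)&(S>120)&(Z>.115)&(Z<.14);print("blue top",rect(C[m]) if m.sum()>3 else 0,m.sum(),np.nanmean(C[m],0))
    m=tb&(Z>.18);print("tall",m.sum(),[ (rect(C[m&q]),Z[m&q].max()) for q in(Y>.34,Y<.32) if (m&q).sum()>3])
    m=(abs(X-.62)<.2)&(abs(Y-.04)<.12)&(Z>.06);print("mallet",rect(C[m]),m.sum())
E
python3 meas.py
```

```text
top
mat (array([ 524.6, -267.9]), array([102.3, 151.4]), 12.1) 1432 0.00547581330037783
full tin top (array([ 527.9, -264.7]), array([58.9, 65.4]), 88.3) 790 0.06106358134833734meas.py:11: RuntimeWarning: Mean of empty slice.
  m=box&(H>20)&(H<35)&(S>150)&(Z>.025);print("cap",rect(C[m]),C[m].mean(0),Z[m].max())
  ret = um.true_divide(
Traceback (most recent call last):
  File "meas.py", line 11, in <module>
    m=box&(H>20)&(H<35)&(S>150)&(Z>.025);print("cap",rect(C[m]),C[m].mean(0),Z[m].max())
                                                                             ~~~~~~~~^^
ValueError: zero-size array to reduction operation maximum which has no identity
```

```bash
sed -i 's/X-.41)<.15/X-.56)<.18/;s/X-.36)<.12/X-.5)<.15/;s/X-.62)<.2)/X-.8)<.2)/' meas.py
sed -i 's/np.round(c,1),np.round(s,1)/[round(float(x),1) for x in c],[round(float(x),1) for x in s]/; s/^def rect(P):/&\n    if len(P)<4: return 0/; s/Z\[m\].max()/Z[m].max(initial=0)/' meas.py
python3 meas.py 2>/dev/null
```

```text
top
mat ([548.8, -262.8], [151.7, 151.4], 12.1) 2159 0.005343656931162455
full tin top ([572.6, -265.7], [59.3, 154.8], 88.7) 1455 0.06087209545736927
cap ([636.8, -267.9], [28.3, 27.2], 89.9) [ 0.63463429 -0.26922667  0.0452842 ] 0.05205325082271817
tray rim ([483.4, 320.6], [98.7, 276.9], 5.2) 801
black cap ([484.0, 324.1], [29.6, 29.0], 77.2) 189 [0.48371856 0.32302609 0.16437004]
blue top ([484.2, 324.1], [49.0, 49.5], 8.3) 162 [0.48135919 0.31987425 0.12702641]
tall 429 [(([471.6, 408.0], [9.5, 11.6], 64.6), np.float64(0.19937259519225758)), (([495.0, 232.6], [32.4, 48.7], 57.5), np.float64(0.23171559926243157))]
mallet ([788.9, 69.6], [73.8, 83.3], 8.5) 1313
side
mat ([550.0, -268.6], [157.2, 159.5], 12.0) 2783 0.0033271723450837287
full tin top ([574.4, -270.7], [59.3, 156.8], 87.3) 1913 0.05961782919383263
cap ([637.9, -275.1], [29.2, 31.3], 87.9) [ 0.63780759 -0.27977093  0.04211422] 0.0495770202775031
tray rim ([484.5, 314.7], [95.8, 281.9], 4.9) 367
black cap ([508.0, 233.1], [8.4, 6.9], 4.7) 24 [0.50794476 0.2326353  0.16454526]
blue top ([492.2, 280.8], [49.9, 94.5], 7.1) 27 [0.50310817 0.30546598 0.12381572]
tall 322 [(([474.7, 402.3], [9.7, 9.9], 70.9), np.float64(0.19349676581297848)), (([495.6, 228.2], [34.4, 51.2], 60.1), np.float64(0.22740587361572379))]
mallet ([795.2, 62.7], [78.6, 79.0], 25.7) 1410
```

```bash
cat >> h.py <<'E'
from scipy.spatial.transform import Rotation as Ro
def tool(yaw,a):
    "tool y level at yaw+90 deg; a: tilt of the tool (deg), 0 down, + points back, - points ahead along yaw"
    y,a=np.radians([yaw,a]);f=np.array([np.cos(y),np.sin(y),0]);l=np.array([-f[1],f[0],0]);k=np.array([0,0,1.])
    d=-np.sin(a)*f-np.cos(a)*k
    return np.c_[np.cross(l,d),l,d]
def go(tcp,R,frm=None):
    s=arm.observe();p0,R0=frm or (s["ee_pos"],s["tcp_rot"])
    print("shift",(R0.T@(np.array(tcp)-p0)).round(4).tolist(),"turn",Ro.from_matrix(R0.T@R).as_rotvec().round(4).tolist())
    return np.array(tcp),R
E
python3 - <<'E'
from h import *
s=arm.observe()
go([.42,.35,.40],s["tcp_rot"])
R=tool(-2,30);p=np.array([.565,-.267,.033])
t=p+.019*R[:,2]
print(t-.16*R[:,2]); go(t-.16*R[:,2],R)
E
```

```text
shift [-0.2541, -0.1657, -0.1691] turn [0.0, 0.0, 0.0]
[ 0.63545705 -0.26946041  0.15510958]
shift [-0.6903, -0.6552, 0.0763] turn [0.0926, 0.5177, -0.3499]
```

{"fn": "step_arm", "kwargs": {"rows": [[[-0.254,-0.166,-0.169],[0,0,0],0.085],[[-0.254,-0.166,-0.169],[0,0,0],0.085],[[-0.254,-0.166,-0.169],[0,0,0],0.085],[[-0.254,-0.166,-0.169],[0,0,0],0.085],[[-0.254,-0.166,-0.169],[0,0,0],0.085],[[-0.254,-0.166,-0.169],[0,0,0],0.085],[[-0.69,-0.655,-0.17],[0.093,0.518,-0.35],0.085],[[-0.69,-0.655,-0.17],[0.093,0.518,-0.35],0.085],[[-0.69,-0.655,-0.17],[0.093,0.518,-0.35],0.085],[[-0.69,-0.655,-0.17],[0.093,0.518,-0.35],0.085]]}}

```text
time_s: 1.35
ee_pos: [0.5011, 0.1176, 0.3994]
tcp_rot: [[-0.863, 0.034, -0.504], [0.028, 0.999, 0.019], [0.505, 0.002, -0.863]]
contact_force: [0.5, 0.2, -0.4]
width: 0.0851
grasp_force: 0.0
```

```bash
python3 - <<'E'
from h import *
s=arm.observe();print(s["time_s"],s["q"].round(4).tolist(),s["ee_pos"].round(4).tolist())
R=tool(-2,30);p=np.array([.565,-.267,.033]);t=p+.019*R[:,2]
go(t-.16*R[:,2]+[0,0,.1],R);go(t-.1*R[:,2],R)
E
```

```text
1.35 [0.1158, 0.4688, 1.3241, 0.0809, 1.8716, -1.4187] [0.5011, 0.1176, 0.3994]
shift [-0.1996, -0.3827, 0.0495] turn [0.0014, -0.0054, 0.0023]
shift [-0.2504, -0.383, 0.1958] turn [0.0014, -0.0054, 0.0023]
```

{"fn": "step_arm", "kwargs": {"rows": [[[-0.2,-0.383,0.05],[0,-0.005,0.002],0.085],[[-0.2,-0.383,0.05],[0,-0.005,0.002],0.085],[[-0.2,-0.383,0.05],[0,-0.005,0.002],0.085],[[-0.2,-0.383,0.05],[0,-0.005,0.002],0.085],[[-0.2,-0.383,0.05],[0,-0.005,0.002],0.085],[[-0.2,-0.383,0.05],[0,-0.005,0.002],0.085],[[-0.2,-0.383,0.05],[0,-0.005,0.002],0.085],[[-0.25,-0.383,0.196],[0,-0.005,0.002],0.085],[[-0.25,-0.383,0.196],[0,-0.005,0.002],0.085],[[-0.25,-0.383,0.196],[0,-0.005,0.002],0.085]]}}

```text
time_s: 2.6
ee_pos: [0.6029, -0.266, 0.1014]
tcp_rot: [[-0.866, 0.037, -0.499], [0.031, 0.999, 0.02], [0.5, 0.002, -0.866]]
contact_force: [0.2, -0.2, 1.2]
width: 0.0849
grasp_force: 0.0
```

```bash
python3 - <<'E'
from h import *
s=arm.observe();print(s["time_s"],s["q"].round(4).tolist(),s["ee_pos"].round(4).tolist())
R=tool(-2,30);p=np.array([.565,-.267,.033]);t=p+.019*R[:,2]
go(t,R)
b=cam("side");a=cam("top");C=np.hstack([b["frame"][250:420,150:400],a["frame"][130:300,310:560]])
cv2.imwrite("pics/g1.png",cv2.resize(C[:,:,::-1],None,fx=1.6,fy=1.6))
E
```

```text
2.6 [-0.3701, 0.9106, 1.2099, -0.163, 1.5214, -1.8545] [0.6029, -0.266, 0.1014]
shift [-0.0014, -0.0026, 0.0972] turn [0.0025, 0.0002, -0.001]
```

View pics/g1.png

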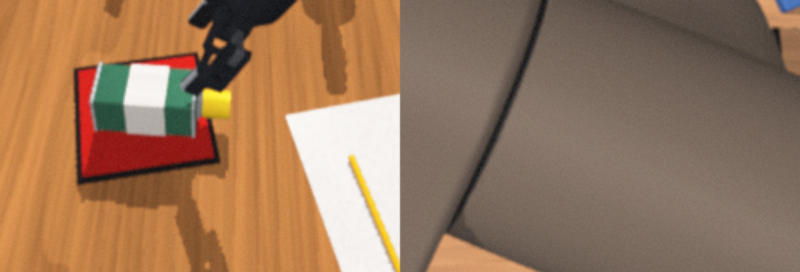

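The side view shows the open gripper above the tin, tilted back and straddling it. The arm hides the top view. I'll go in and close.

{"fn": "step_arm", "kwargs": {"rows": [[[-0.001,-0.002,0.03],[0,0,0],0.085],[[-0.001,-0.002,0.06],[0,0,0],0.085],[[-0.001,-0.002,0.085],[0,0,0],0.085],[[-0.001,-0.002,0.097],[0,0,0],0.085],[[-0.001,-0.002,0.097],[0,0,0],0.085],[[-0.001,-0.002,0.097],[0,0,0],0.04],[[-0.001,-0.002,0.097],[0,0,0],0.04],[[-0.001,-0.002,0.097],[0,0,0],0.04],[[-0.001,-0.002,0.097],[0,0,0],0.04],[[-0.001,-0.002,0.097],[0,0,0],0.04]]}}

```text
time_s: 3.95
ee_pos: [0.5593, -0.2671, 0.0217]
tcp_rot: [[-0.869, 0.036, -0.494], [0.032, 0.999, 0.017], [0.494, -0.001, -0.87]]
contact_force: [2.3, 0.3, 6.9]
width: 0.0553
grasp_force: 64.4
```

```bash
cat > fit.py <<'E'
from h import *
s=arm.observe();print(s["time_s"],s["q"].round(4).tolist(),s["ee_pos"].round(4).tolist(),s["width"],s["grasp_force"])
E
python3 - <<'E'
from fit import *
go(s["ee_pos"]+[0,0,.14],tool(-2,30))
E
```

```text
3.95 [-0.3911, 0.9431, 1.3647, -0.1786, 1.3266, -1.8384] [0.5593, -0.2671, 0.0217] 0.055272044619515674 64.37934994697571
shift [0.0691, -0.0001, -0.1217] turn [-0.0002, 0.0071, -0.0017]
```

```bash
cat > kin.py <<'E'
import numpy as np
from scipy.optimize import least_squares
from scipy.spatial.transform import Rotation as Ro
D=[([1.13140455,.480777862,1.59681671,0,1.06509092,-.0466],[.24861827,.60017296,.23072872]),
([0.1158,0.4688,1.3241,0.0809,1.8716,-1.4187],[0.5011,0.1176,0.3994]),
([-0.3701,0.9106,1.2099,-0.163,1.5214,-1.8545],[0.6029,-0.266,0.1014]),
([-0.3911,0.9431,1.3647,-0.1786,1.3266,-1.8384],[0.5593,-0.2671,0.0217])]
def fk(q,w):
    a1,d1,L2,ax,L3,dt=w;E=lambda a,t:Ro.from_euler(a,t)
    R=E('z',q[0]);p=R.apply([a1,0,d1]);R=R*E('y',q[1]);p=p+R.apply([0,0,L2]);R=R*E('y',q[2]);el=p;p=p+R.apply([ax,0,L3]);wr=p
    R=R*E('z',q[3])*E('y',q[4]);p=p+R.apply([0,0,dt]);return p,R*E('z',q[5]),el,wr
f=least_squares(lambda w:np.concatenate([fk(q,w)[0]-t for q,t in D]),[.1,.4,.4,0,.4,.25])
W=f.x
R0=fk(D[1][0],W)[1].as_matrix()  # actual tool rot from pose 1
Rt=np.array([[-0.863,.034,-.504],[.028,.999,.019],[.505,.002,-.863]])
C=Ro.from_matrix(R0.T@Rt); C=Ro.from_matrix(np.round(C.as_matrix()))
lo=[-2.75,-.82,.23,-1.56,.09,-2.92];hi=[2.75,2.05,2.67,4.7,2.69,2.92]
def ik(p,R,q0):
    def r(q):
        P,Q,_,_=fk(q,W);return np.r_[P-p,.3*((Q*C).inv()*Ro.from_matrix(R)).as_rotvec()]
    s=least_squares(r,np.clip(q0,np.array(lo)+1e-3,np.array(hi)-1e-3),bounds=(lo,hi));return s.x,abs(s.fun).max()
if __name__=="__main__":
    from h import tool
    print(W.round(4),abs(f.fun).max(),C.as_matrix().tolist())
    for x,y in((.6,-.1),(.65,-.12),(.7,-.12),(.7,-.2)):
        yaw=np.degrees(np.arctan2(y,x));R=tool(yaw,-60);p=np.array([x,y,.07])+.019*R[:,2]
        for z in(.15,0):
            q,e=ik(p+[0,0,z],R,[np.radians(yaw),.9,1.2,0,.4,-1.6]);_,_,el,wr=fk(q,W);print(x,y,z,q.round(2),round(e,4),"elbow",el.round(3),"wrist",wr.round(3))
E
python3 kin.py
```

```text
[-0.0301  0.2533  0.5052 -0.0598  0.4667  0.3014] 0.03484377497282748 [[0.0, -0.9999999999999998, 0.0], [0.9999999999999998, 0.0, 0.0], [0.0, 0.0, 0.9999999999999998]]
0.6 -0.1 0.15 [-0.22  0.16  2.2   1.32  0.09 -2.92] 0.0839 elbow [ 0.048 -0.011  0.752] wrist [ 0.412 -0.09   0.465]
0.6 -0.1 0 [-0.21  0.4   2.13  1.32  0.09 -2.92] 0.1386 elbow [ 0.165 -0.036  0.718] wrist [ 0.472 -0.103  0.368]
0.65 -0.12 0.15 [-0.23  0.26  2.08  1.32  0.09 -2.92] 0.0807 elbow [ 0.097 -0.023  0.742] wrist [ 0.463 -0.108  0.459]
0.65 -0.12 0 [-0.23  0.49  2.02  1.32  0.09 -2.92] 0.1315 elbow [ 0.204 -0.047  0.698] wrist [ 0.518 -0.12   0.356]
0.7 -0.12 0.15 [-0.21  0.35  1.98  1.33  0.09 -2.92] 0.076 elbow [ 0.14  -0.03   0.728] wrist [ 0.511 -0.11   0.451]
0.7 -0.12 0 [-0.21  0.57  1.91  1.33  0.09 -2.92] 0.1233 elbow [ 0.238 -0.051  0.678] wrist [ 0.563 -0.121  0.345]
0.7 -0.2 0.15 [-0.32  0.38  1.94  1.33  0.09 -2.92] 0.0739 elbow [ 0.15  -0.05   0.722] wrist [ 0.513 -0.17   0.448]
0.7 -0.2 0 [-0.32  0.6   1.87  1.33  0.09 -2.92] 0.1201 elbow [ 0.242 -0.08   0.67 ] wrist [ 0.561 -0.185  0.34 ]
```

```bash
sed -i 's/a1,d1,L2,ax,L3,dt=w/a1,d1,L2,ax,L3,dt,b=w/; s/\[a1,0,d1\]/[a1,b,d1]/; s/\[.1,.4,.4,0,.4,.25\]/[.1,.4,.4,0,.4,.25,0]/' kin.py; python3 kin.py
```

```text
[-1.000e-04  3.173e-01  5.970e-01  3.260e-02  4.450e-01  3.715e-01
  3.030e-02] 4.49521564044042e-05 [[0.0, -0.9999999999999998, 0.0], [0.9999999999999998, 0.0, 0.0], [0.0, 0.0, 0.9999999999999998]]
0.6 -0.1 0.15 [-0.27  0.22  2.21  1.29  0.09 -2.92] 0.105 elbow [ 0.131 -0.004  0.901] wrist [ 0.39  -0.075  0.544]
0.6 -0.1 0 [-0.26  0.48  2.13  1.28  0.09 -2.92] 0.1599 elbow [ 0.274 -0.043  0.847] wrist [ 0.466 -0.094  0.447]
0.65 -0.12 0.15 [-0.28  0.3   2.11  1.29  0.09 -2.92] 0.1012 elbow [ 0.176 -0.018  0.888] wrist [ 0.439 -0.093  0.535]
0.65 -0.12 0 [-0.27  0.55  2.03  1.29  0.09 -2.92] 0.1519 elbow [ 0.306 -0.055  0.828] wrist [ 0.508 -0.111  0.434]
0.7 -0.12 0.15 [-0.26  0.37  2.03  1.3   0.09 -2.92] 0.0961 elbow [ 0.216 -0.025  0.874] wrist [ 0.485 -0.096  0.526]
0.7 -0.12 0 [-0.26  0.6   1.95  1.29  0.09 -2.92] 0.1434 elbow [ 0.335 -0.056  0.809] wrist [ 0.548 -0.112  0.421]
0.7 -0.2 0.15 [-0.36  0.39  1.99  1.3   0.09 -2.92] 0.094 elbow [ 0.225 -0.053  0.869] wrist [ 0.487 -0.153  0.522]
0.7 -0.2 0 [-0.36  0.62  1.92  1.29  0.09 -2.92] 0.1402 elbow [ 0.337 -0.095  0.802] wrist [ 0.547 -0.175  0.416]
```

```bash
cat > srch.py <<'E'
from kin import *
from h import tool
qn=np.array(D[3][0]);pn=np.array(D[3][1]);Rt=tool(-2,30)
print("check",ik(pn,Rt,qn)[0].round(3),ik(pn,Rt,qn)[1])
res=[]
for az in(-8,):
  for r in(.5,.6,.7,.8,.9):
    for off in range(-120,121,15):
      yaw=az+off;x,y=r*np.cos(np.radians(az)),r*np.sin(np.radians(az));R=tool(yaw,-60);p=np.array([x,y,.07])+.019*R[:,2]
      for q0 in([qn[0],.9,1.3,0,.5,-1.6],[qn[0],.9,1.3,1.3,1,-2.3],[qn[0],.9,1.3,-1.3,1,-1],[qn[0],.9,1.3,3.1,1,1.5]):
        q,e=ik(p,R,q0)
        if e<1e-3: print(r,off,q.round(2),fk(q,W)[3].round(2))
E
python3 srch.py
```

```text
check [-0.39   0.947  1.358 -0.18   1.336 -1.839] 4.091231389435836e-09
0.5 -120 [ 0.2   0.99  1.6  -0.6   1.49  1.23] [0.68 0.17 0.25]
0.5 -120 [ 0.2   0.99  1.6  -0.6   1.49  1.23] [0.68 0.17 0.25]
0.5 -120 [ 0.2   0.99  1.6  -0.6   1.49  1.23] [0.68 0.17 0.25]
0.5 -105 [ 0.28  0.96  1.74 -0.76  1.35  1.22] [0.61 0.21 0.25]
0.5 -105 [ 0.28  0.96  1.74 -0.76  1.35  1.22] [0.61 0.21 0.25]
0.5 -105 [ 0.28  0.96  1.74 -0.76  1.35  1.22] [0.61 0.21 0.25]
0.5 -90 [ 0.36  0.92  1.9  -0.95  1.22  1.27] [0.54 0.23 0.25]
0.5 -90 [ 0.36  0.92  1.9  -0.95  1.22  1.27] [0.54 0.23 0.25]
0.5 -90 [ 0.36  0.92  1.9  -0.95  1.22  1.27] [0.54 0.23 0.25]
0.5 -75 [ 0.41  0.9   2.07 -1.19  1.11  1.38] [0.46 0.23 0.25]
0.5 -75 [ 0.41  0.9   2.07 -1.19  1.11  1.38] [0.46 0.23 0.25]
0.5 -75 [ 0.41  0.9   2.07 -1.19  1.11  1.38] [0.46 0.23 0.25]
0.5 -60 [ 0.44  0.89  2.24 -1.51  1.05  1.56] [0.38 0.21 0.25]
0.5 -60 [ 0.44  0.89  2.24 -1.51  1.05  1.56] [0.38 0.21 0.25]
0.5 -60 [ 0.44  0.89  2.24 -1.51  1.05  1.56] [0.38 0.21 0.25]
0.5 -45 [0.43 0.93 2.42 4.38 1.1  1.79] [0.31 0.17 0.25]
0.5 -30 [0.33 1.02 2
[... 6388 characters left out ...]

0.9 -45 [0.12 1.   1.57 4.59 0.86 0.9 ] [0.71 0.12 0.25]
0.9 -30 [0.05 0.96 1.73 4.13 0.74 1.14] [0.65 0.06 0.25]
0.9 -15 [-0.06  0.93  1.84  3.61  0.71  1.38] [ 0.61 -0.01  0.25]
0.9 0 [-0.19  0.92  1.88  3.07  0.71  1.6 ] [ 0.59 -0.08  0.25]
0.9 15 [-0.32  0.93  1.84  2.55  0.72  1.81] [ 0.59 -0.16  0.25]
0.9 30 [-0.42  0.96  1.73  2.05  0.78  2.04] [ 0.61 -0.24  0.25]
0.9 45 [-0.49  1.    1.57  1.62  0.9   2.24] [ 0.65 -0.31  0.25]
0.9 60 [-0.52  1.07  1.35  1.3   1.09  2.39] [ 0.7  -0.37  0.25]
0.9 75 [-0.52  1.16  1.09  1.09  1.33  2.48] [ 0.77 -0.41  0.25]
0.9 90 [-0.5   1.29  0.78  0.95  1.6   2.54] [ 0.85 -0.43  0.25]
0.9 105 [-0.46  1.48  0.31  0.89  1.94  2.63] [ 0.93 -0.43  0.25]
```

```bash
cat > path.py <<'E'
from kin import *
from h import *
def chk(p0,R0,p1,R1,q,n=8):
    rv=Ro.from_matrix(R0.T@R1).as_rotvec()
    for i in range(1,n+1):
        t=i/n;p=p0+(p1-p0)*t;R=R0@Ro.from_rotvec(rv*t).as_matrix()
        q,e=ik(p,R,q);print(q.round(2),round(e,4),"wr",fk(q,W)[3].round(2),"tip axis",R[:,2].round(2))
    return q
if __name__=="__main__":
    s=arm.observe();p0,R0,q=s["ee_pos"],s["tcp_rot"],s["q"]
    p1=p0+[0,0,.16];q=chk(p0,R0,p1,R0,q,2);go(p1,R0)
    R2=R0@np.diag([1,1,1]);Rm=tool(-75,10);R3=tool(-100,-60)
    # exact: stand tin using the measured grasp tilt
    p2=np.array([.62,-.1,.25]);q=chk(p1,R0,p2,Rm,q,5);go(p2,Rm)
    p3=np.array([.62,-.13,.07])+.019*R3[:,2]+[0,0,.06]
    q=chk(p2,Rm,p3,R3,q,5);go(p3,R3,(p2,Rm))
E
python3 path.py
```

```text
[-0.39  0.85  1.34 -0.17  1.44 -1.86] 0.0 wr [ 0.74 -0.27  0.42] tip axis [-0.49  0.02 -0.87]
[-0.39  0.77  1.3  -0.17  1.56 -1.88] 0.0 wr [ 0.74 -0.27  0.5 ] tip axis [-0.49  0.02 -0.87]
shift [0.079, -0.0002, -0.1391] turn [0.0, 0.0, 0.0]
[-0.39  0.73  1.32 -0.08  1.54 -1.64] 0.0 wr [ 0.73 -0.27  0.53] tip axis [-0.43  0.09 -0.9 ]
[-0.39  0.68  1.36  0.01  1.49 -1.4 ] 0.0 wr [ 0.71 -0.26  0.55] tip axis [-0.35  0.15 -0.93]
[-0.37  0.61  1.42  0.08  1.41 -1.16] 0.0 wr [ 0.69 -0.23  0.58] tip axis [-0.25  0.18 -0.95]
[-0.34  0.55  1.49  0.13  1.31 -0.9 ] 0.0 wr [ 0.66 -0.2   0.6 ] tip axis [-0.15  0.19 -0.97]
[-0.3   0.48  1.56  0.16  1.2  -0.62] 0.0 wr [ 0.64 -0.16  0.62] tip axis [-0.04  0.17 -0.98]
shift [0.0653, 0.169, -0.2256] turn [-0.4337, -0.2937, 1.2024]
[-0.18  0.47  1.64 -0.09  1.05 -0.31] 0.0 wr [ 0.63 -0.08  0.59] tip axis [-0.03 -0.07 -1.  ]
[-0.05  0.51  1.69 -0.38  1.    0.07] 0.0 wr [ 0.63 -0.    0.55] tip axis [-0.03 -0.31 -0.95]
[ 0.06  0.6   1.71 -0.66  1.04  0.44] 0.0 wr [0.64 0.07 0.49] tip axis [-0.06 -0.53 -0.85]
[ 0.15  0.73  1.7  -0.85  1.17  0.76] 0.0 wr [0.65 0.13 0.4 ] tip axis [-0.1  -0.71 -0.69]
[ 0.2   0.9   1.64 -0.97  1.34  0.99] 0.0 wr [0.67 0.17 0.31] tip axis [-0.15 -0.85 -0.5 ]
shift [-0.0657, -0.0147, 0.1199] turn [0.1962, -1.2013, 0.4208]
```

{"fn": "step_arm", "kwargs": {"rows": [[[0.01,0,-0.017],[0,0,0],0.04],[[0.03,0,-0.052],[0,0,0],0.04],[[0.055,0,-0.096],[0,0,0],0.04],[[0.079,0,-0.139],[0,0,0],0.04],[[0.079,0,-0.139],[0,0,0],0.04]]}}

```text
time_s: 4.58
ee_pos: [0.5603, -0.2676, 0.1856]
tcp_rot: [[-0.871, 0.036, -0.489], [0.033, 0.999, 0.015], [0.489, -0.003, -0.872]]
contact_force: [0.0, 0.9, -4.4]
width: 0.0551
grasp_force: 64.4
```

```bash
python3 - <<'E'
from fit import *
go([.62,-.1,.25],tool(-75,10))
E
```

```text
4.575 [-0.3912, 0.7646, 1.2974, -0.1733, 1.5634, -1.8806] [0.5603, -0.2676, 0.1856] 0.055101554888204084 64.35910820960999
shift [-0.0149, 0.1695, -0.0828] turn [-0.4322, -0.2882, 1.2025]
```

{"fn": "step_arm", "kwargs": {"rows": [[[-0.015,0.17,-0.083],[-0.432,-0.288,1.2],0.04],[[-0.015,0.17,-0.083],[-0.432,-0.288,1.2],0.04],[[-0.015,0.17,-0.083],[-0.432,-0.288,1.2],0.04],[[-0.015,0.17,-0.083],[-0.432,-0.288,1.2],0.04],[[-0.015,0.17,-0.083],[-0.432,-0.288,1.2],0.04],[[-0.015,0.17,-0.083],[-0.432,-0.288,1.2],0.04],[[-0.015,0.17,-0.083],[-0.432,-0.288,1.2],0.04],[[-0.015,0.17,-0.083],[-0.432,-0.288,1.2],0.04],[[-0.015,0.17,-0.083],[-0.432,-0.288,1.2],0.04]]}}

```text
time_s: 5.7
ee_pos: [0.6187, -0.0989, 0.2451]
tcp_rot: [[-0.26, 0.964, -0.054], [0.949, 0.265, 0.172], [0.18, -0.006, -0.984]]
contact_force: [-0.0, -0.9, -3.7]
width: 0.0553
grasp_force: 65.1
```

```bash
python3 - <<'E'
from fit import *
R3=tool(-100,-60.4)
go(np.array([.62,-.13,.13])+.019*R3[:,2],R3);print(s["tcp_rot"].round(3).tolist())
E
```

```text
5.7 [-0.2954, 0.486, 1.5657, 0.1602, 1.1969, -0.6298] [0.6187, -0.0989, 0.2451] 0.05532062397123526 65.05300283432007
shift [-0.0669, -0.0132, 0.1144] turn [0.1936, -1.2121, 0.4305]
[[-0.26, 0.964, -0.054], [0.949, 0.265, 0.172], [0.18, -0.006, -0.984]]
```

{"fn": "step_arm", "kwargs": {"rows": [[[-0.066,-0.013,0.11],[0.194,-1.212,0.43],0.04],[[-0.066,-0.013,0.11],[0.194,-1.212,0.43],0.04],[[-0.066,-0.013,0.11],[0.194,-1.212,0.43],0.04],[[-0.066,-0.013,0.11],[0.194,-1.212,0.43],0.04],[[-0.066,-0.013,0.11],[0.194,-1.212,0.43],0.04],[[-0.066,-0.013,0.11],[0.194,-1.212,0.43],0.04],[[-0.066,-0.013,0.11],[0.194,-1.212,0.43],0.04],[[-0.066,-0.013,0.11],[0.194,-1.212,0.43],0.04],[[-0.066,-0.013,0.11],[0.194,-1.212,0.43],0.04]]}}

```text
time_s: 6.82
ee_pos: [0.6176, -0.1453, 0.1232]
tcp_rot: [[0.083, 0.984, -0.155], [0.486, -0.176, -0.856], [-0.87, -0.004, -0.493]]
contact_force: [-0.4, 0.9, -4.7]
width: 0.0551
grasp_force: 65.9
```

```bash
python3 - <<'E'
from fit import *
print(s["tcp_rot"].round(3).tolist(), s["contact_force"].round(1))
b=cam("side");a=cam("top");np.savez("s1.npz",**b);np.savez("t1.npz",**a)
C=np.hstack([b["frame"][120:400,150:420],a["frame"][120:400,230:500]])
cv2.imwrite("pics/g2.png",cv2.resize(C[:,:,::-1],None,fx=1.45,fy=1.45))
E
```

```text
6.825 [0.2073, 0.8988, 1.6305, -0.9709, 1.3543, 0.9899] [0.6176, -0.1453, 0.1232] 0.05511083694888857 65.91221451759338
[[0.083, 0.984, -0.155], [0.486, -0.176, -0.856], [-0.87, -0.004, -0.493]] [-0.4  0.9 -4.7]
```

View pics/g2.png

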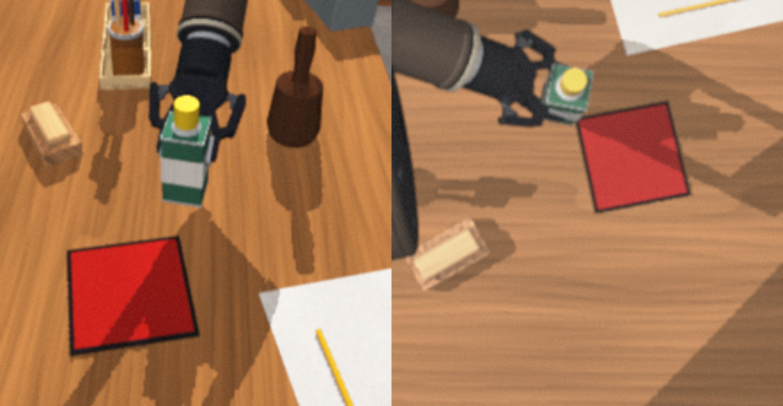

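The side view shows the tin held upright above the bench, with its cap at about (187,112) in the crop, clear of the mat and the mallet. I'll check its tilt and the height of its base.

```bash
cat > tilt.py <<'E'
from h import *
def front(c,cx,cy,zlo,zhi):
    C=cloud(c);X,Y,Z=C[...,0],C[...,1],C[...,2]
    m=(abs(X-cx)<.022)&(abs(Y-cy+.028)<.02)&(Z>zlo)&(Z<zhi)
    P=C[m];A=np.c_[P[:,0],P[:,2],np.ones(len(P))]
    for _ in range(4):
        k=np.linalg.lstsq(A,P[:,1],rcond=None)[0];r=abs(A@k-P[:,1]);g=r<max(2*np.median(r),.001);P,A=P[g],A[g]
    print("front face y=",k.round(3),"tilt about x (rad)",round(float(np.arctan(k[1])),3),len(P),np.median(r))
E
python3 - <<'E'
from tilt import *
b=dict(np.load("s1.npz"));a=dict(np.load("t1.npz"))
for zl,zh in((.07,.17),(.08,.16)): front(b,.62,-.13,zl,zh)
for c in(b,a):
    C=cloud(c);h=cv2.cvtColor(c["frame"],cv2.COLOR_RGB2HSV)
    m=(h[...,0]>20)&(h[...,0]<35)&(h[...,1]>140)&(abs(C[...,0]-.62)<.06)&(abs(C[...,1]+.13)<.06)&(C[...,2]>.14)
    print("cap",np.median(C[m],0),np.percentile(C[m][:,2],[50,90,98]))
    k=(abs(C[...,0]-.62)<.06)&(abs(C[...,1]+.14)<.06)&(C[...,2]>.03);print("min z",np.percentile(C[k][:,2],[0,1,3,5]).round(3))
C=cloud(b)
# left/right edges of the tin per height
for z in(.08,.1,.12,.14,.16):
    m=(abs(C[...,2]-z)<.006)&(abs(C[...,0]-.62)<.06)&(C[...,1]<-.14)&(C[...,1]>-.19);print(z,C[m][:,0].min().round(3),C[m][:,0].max().round(3))
E
```

```text
front face y= [-0.179  0.004 -0.054] tilt about x (rad) 0.004 574 0.00045882908687479296
front face y= [-0.18   0.005 -0.053] tilt about x (rad) 0.005 462 0.0004377456544102931
cap [ 0.61998337 -0.14558838  0.2093275 ] [0.2093275  0.21699635 0.21763268]
min z [0.06  0.063 0.067 0.072]
cap [ 0.61003549 -0.12980884  0.2180757 ] [0.2180757  0.2198974  0.22073165]
min z [0.063 0.068 0.092 0.121]
0.08 0.589 0.647
0.1 0.588 0.646
0.12 0.588 0.659
0.14 0.585 0.661
0.16 0.589 0.647
```

```bash
python3 - <<'E'
from fit import *
R=s["tcp_rot"]
for d in(.03,.05,.056,.06,.062): print(d,(R.T@[0,0,-d]).round(4))
E
```

```text
6.925 [0.2056, 0.8953, 1.6316, -0.9707, 1.3531, 0.99] [0.6176, -0.1462, 0.1248] 0.05529416615306686 65.91245770454407
0.03 [0.0261 0.     0.0148]
0.05 [0.0435 0.0001 0.0247]
0.056 [0.0487 0.0001 0.0277]
0.06 [0.0522 0.0001 0.0297]
0.062 [0.0539 0.0001 0.0307]
```

{"fn": "step_arm", "kwargs": {"rows": [[[0.015,0,0.0085],[0,0,0],0.04],[[0.035,0,0.02],[0,0,0],0.04],[[0.0435,0,0.0247],[0,0,0],0.04],[[0.047,0,0.0267],[0,0,0],0.04],[[0.0487,0,0.0277],[0,0,0],0.04],[[0.0505,0,0.0287],[0,0,0],0.04],[[0.0505,0,0.0287],[0,0,0],0.04]]}}

```text
time_s: 7.8
ee_pos: [0.6175, -0.1461, 0.0673]
tcp_rot: [[0.088, 0.984, -0.154], [0.486, -0.178, -0.856], [-0.87, 0.001, -0.494]]
contact_force: [-1.5, 1.1, -3.0]
width: 0.055
grasp_force: 65.9
```

{"fn": "step_arm", "kwargs": {"rows": [[[0.0009,0,0.0005],[0,0,0],0.04],[[0.0017,0,0.001],[0,0,0],0.04],[[0.0017,0,0.001],[0,0,0],0.04]]}}

```text
time_s: 8.18
ee_pos: [0.6173, -0.1462, 0.0651]
tcp_rot: [[0.088, 0.984, -0.154], [0.486, -0.178, -0.856], [-0.87, 0.0, -0.494]]
contact_force: [0.5, -0.1, -3.2]
width: 0.0554
grasp_force: 65.9
```

{"fn": "step_arm", "kwargs": {"rows": [[[0.0009,0,0.0005],[0,0,0],0.04],[[0.0017,0,0.001],[0,0,0],0.04],[[0.0017,0,0.001],[0,0,0],0.04]]}}

```text
time_s: 8.55
ee_pos: [0.6173, -0.1463, 0.0633]
tcp_rot: [[0.088, 0.984, -0.154], [0.485, -0.178, -0.856], [-0.87, 0.001, -0.493]]
contact_force: [-0.4, -1.1, -0.9]
width: 0.0552
grasp_force: 66.3
```

{"fn": "step_arm", "kwargs": {"rows": [[[0.0009,0,0.0005],[0,0,0],0.04],[[0.0009,0,0.0005],[0,0,0],0.06],[[0.0009,0,0.0005],[0,0,0],0.07],[[0.0009,0,0.0005],[0,0,0],0.085],[[0.0009,0,0.0005],[0,0,0],0.085],[[0.0009,0,0.0005],[0,0,0],0.085]]}}

```text
time_s: 9.3
ee_pos: [0.6173, -0.1463, 0.0621]
tcp_rot: [[0.088, 0.984, -0.154], [0.486, -0.178, -0.856], [-0.87, 0.0, -0.494]]
contact_force: [-0.0, -0.3, -0.3]
width: 0.0851
grasp_force: 0.0
```

```bash
python3 - <<'E'
from fit import *
print(s["contact_force"].round(1))
b=cam("side");front(b,.62,-.13,.02,.1) if 0 else None
import tilt; tilt.front(b,.62,-.13,.02,.1)
C=b["frame"][120:400,150:430]
cv2.imwrite("pics/g3.png",cv2.resize(C[:,:,::-1],None,fx=2,fy=2))
E
```

```text
9.3 [0.2059, 0.9885, 1.6229, -0.9886, 1.3068, 1.0641] [0.6173, -0.1463, 0.0621] 0.08507347598143536 0.0
[-0.  -0.3 -0.3]
front face y= [-0.173  0.001 -0.058] tilt about x (rad) 0.001 389 0.0004209743348582845
```

View pics/g3.png

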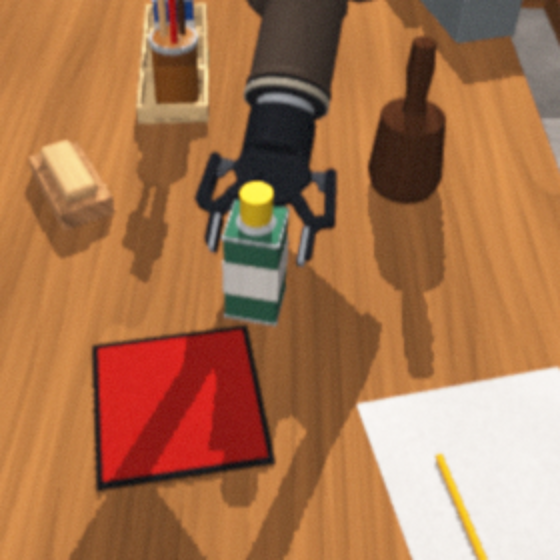

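The full tin stands free on the bench and the fingers are open around it. I'll retreat and plan the move to the empty tin.

```bash
python3 - <<'E'
from path import *
s=arm.observe();p0,R0,q=s["ee_pos"],s["tcp_rot"],s["q"]
p1=p0-.13*R0[:,2];q=chk(p0,R0,p1,R0,q,2);go(p1,R0)
p2=np.array([.60,.10,.36]);R2=tool(-85,-20);q=chk(p1,R0,p2,R2,q,4);go(p2,R2)
p3=np.array([.485,.321,.30]);R3=tool(-85,0);q=chk(p2,R2,p3,R3,q,4);go(p3,R3)
E
```

```text
[ 0.28  0.96  1.56 -0.92  1.39  1.01] 0.0 wr [0.68 0.23 0.28] tip axis [-0.15 -0.86 -0.49]
[ 0.35  0.94  1.49 -0.86  1.48  0.97] 0.0 wr [0.69 0.28 0.31] tip axis [-0.15 -0.86 -0.49]
shift [-0.0, -0.0, -0.13] turn [0.0, 0.0, 0.0]
[ 0.36  0.77  1.54 -0.76  1.41  0.83] 0.0 wr [0.66 0.28 0.42] tip axis [-0.1  -0.76 -0.64]
[ 0.36  0.61  1.56 -0.64  1.36  0.66] 0.0 wr [0.64 0.27 0.53] tip axis [-0.05 -0.64 -0.76]
[ 0.35  0.48  1.55 -0.5   1.35  0.49] 0.0 wr [0.61 0.25 0.62] tip axis [-0.   -0.5  -0.87]
[ 0.32  0.37  1.51 -0.35  1.36  0.32] 0.0 wr [0.59 0.23 0.71] tip axis [ 0.03 -0.34 -0.94]
shift [-0.141, -0.0606, -0.3551] turn [-0.1749, 0.7014, -0.2076]
[ 0.37  0.35  1.55 -0.26  1.33  0.36] 0.0 wr [0.56 0.25 0.7 ] tip axis [ 0.02 -0.26 -0.97]
[ 0.42  0.34  1.59 -0.17  1.28  0.39] 0.0 wr [0.54 0.27 0.7 ] tip axis [ 0.02 -0.17 -0.98]
[ 0.48  0.33  1.63 -0.09  1.22  0.42] 0.0 wr [0.51 0.3  0.69] tip axis [ 0.01 -0.09 -1.  ]
[0.53 0.32 1.67 0.   1.15 0.45] 0.0 wr [0.49 0.32 0.67] tip axis [-0.  0. -1.]
shift [0.0084, -0.2131, -0.4969] turn [-0.1397, 1.0482, -0.241]
```

{"fn": "step_arm", "kwargs": {"rows": [[[0,0,-0.02],[0,0,0],0.085],[[0,0,-0.05],[0,0,0],0.085],[[0,0,-0.085],[0,0,0],0.085],[[0,0,-0.12],[0,0,0],0.085],[[-0.141,-0.06,-0.355],[-0.175,0.7,-0.208],0.07],[[-0.141,-0.06,-0.355],[-0.175,0.7,-0.208],0.07],[[-0.141,-0.06,-0.355],[-0.175,0.7,-0.208],0.07],[[-0.141,-0.06,-0.355],[-0.175,0.7,-0.208],0.07],[[-0.141,-0.06,-0.355],[-0.175,0.7,-0.208],0.07],[[-0.141,-0.06,-0.355],[-0.175,0.7,-0.208],0.07]]}}

```text
time_s: 10.6
ee_pos: [0.601, 0.1015, 0.3637]
tcp_rot: [[-0.082, 0.996, 0.035], [0.936, 0.089, -0.34], [-0.341, 0.005, -0.94]]
contact_force: [-0.3, -0.2, -1.2]
width: 0.07
grasp_force: 0.0
```

```bash
python3 - <<'E'
from fit import *
go([.485,.321,.30],tool(-85,0))
E
```

```text
10.6 [0.3215, 0.3665, 1.5025, -0.3475, 1.3639, 0.3207] [0.601, 0.1015, 0.3637] 0.0699722098948552 0.0
shift [0.2368, -0.0963, -0.0188] turn [0.0053, 0.3483, 0.0012]
```

{"fn": "step_arm", "kwargs": {"rows": [[[0.237,-0.096,-0.019],[0.005,0.348,0],0.07],[[0.237,-0.096,-0.019],[0.005,0.348,0],0.07],[[0.237,-0.096,-0.019],[0.005,0.348,0],0.07],[[0.237,-0.096,-0.019],[0.005,0.348,0],0.07],[[0.237,-0.096,-0.019],[0.005,0.348,0],0.07],[[0.237,-0.096,-0.019],[0.005,0.348,0],0.07],[[0.237,-0.096,-0.019],[0.005,0.348,0],0.07]]}}

```text
time_s: 11.48
ee_pos: [0.4854, 0.3189, 0.2964]
tcp_rot: [[-0.086, 0.996, -0.005], [0.996, 0.086, -0.003], [-0.003, -0.005, -1.0]]
contact_force: [0.2, -0.8, 0.5]
width: 0.07
grasp_force: 0.0
```

```bash
python3 - <<'E'
from fit import *
go([.485,.321,.14],tool(-85,0))
b=cam("side");a=cam("top");C=np.hstack([b["frame"][60:200,180:320],a["frame"][190:330,60:200]])
cv2.imwrite("pics/g4.png",cv2.resize(C[:,:,::-1],None,fx=2.8,fy=2.8))
E
```

```text
11.475 [0.5292, 0.3262, 1.6744, -0.0002, 1.147, 0.4429] [0.4854, 0.3189, 0.2964] 0.06997671666476563 0.0
shift [0.0026, 0.0006, 0.1564] turn [-0.0053, 0.0028, -0.0009]
```

View pics/g4.png

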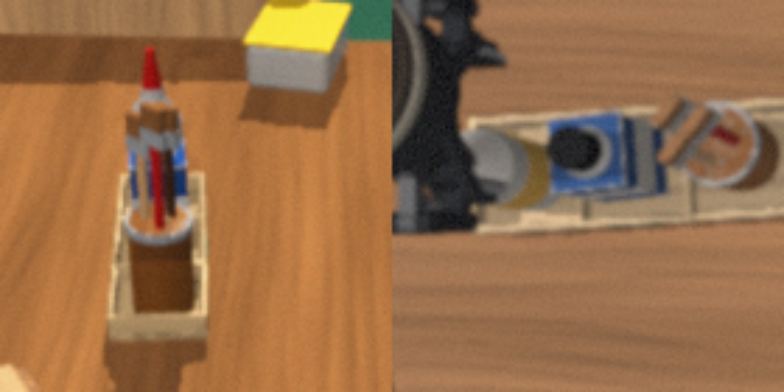

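The empty tin stands between the bottle and the jar, its black cap at about (575,148) in the crop, and the gripper is overhead. I'll descend onto the cap and grip it.

{"fn": "step_arm", "kwargs": {"rows": [[[0.002,0,0.05],[-0.005,0.003,0],0.07],[[0.002,0,0.1],[-0.005,0.003,0],0.07],[[0.002,0,0.135],[-0.005,0.003,0],0.07],[[0.002,0,0.153],[-0.005,0.003,0],0.07],[[0.002,0,0.153],[-0.005,0.003,0],0.045],[[0.002,0,0.153],[-0.005,0.003,0],0.035],[[0.002,0,0.153],[-0.005,0.003,0],0.02],[[0.002,0,0.153],[-0.005,0.003,0],0.02],[[0.002,0,0.153],[-0.005,0.003,0],0.02],[[0.002,0,0.153],[-0.005,0.003,0],0.02]]}}

```text
time_s: 12.82
ee_pos: [0.485, 0.3216, 0.1449]
tcp_rot: [[-0.087, 0.996, 0.002], [0.996, 0.087, 0.002], [0.002, 0.002, -1.0]]
contact_force: [1.5, -1.6, 6.8]
width: 0.03
grasp_force: 59.6
```

{"fn": "step_arm", "kwargs": {"rows": [[[0,0,-0.005],[0,0,0],0.02],[[0,0,-0.015],[0,0,0],0.02],[[0,0,-0.04],[0,0,0],0.02],[[0,0,-0.08],[0,0,0],0.02],[[0,0,-0.13],[0,0,0],0.02],[[0,0,-0.18],[0,0,0],0.02],[[0,0,-0.23],[0,0,0],0.02],[[0,0,-0.27],[0,0,0],0.02],[[0,0,-0.28],[0,0,0],0.02]]}}

```text
time_s: 13.95
ee_pos: [0.4845, 0.3213, 0.4269]
tcp_rot: [[-0.087, 0.996, 0.004], [0.996, 0.087, 0.003], [0.003, 0.004, -1.0]]
contact_force: [0.2, 0.0, -0.6]
width: 0.0299
grasp_force: 59.6
```

```bash
python3 - <<'E'
from path import *
import fit
s=arm.observe();print(s["width"],s["contact_force"].round(1));p0,R0,q=s["ee_pos"],s["tcp_rot"],s["q"]
R=tool(-85,0)
p1=np.array([.60,.1,.42]);q=chk(p0,R0,p1,R,q,3);go(p1,R)
p1=np.array([.549,-.266,.42]);q=chk(p0,R0,p1,R,q,3);go(p1,R)
b=cam("side");a=cam("top");C=np.hstack([b["frame"][0:200,140:380],a["frame"][150:350,0:240]])
cv2.imwrite("pics/g5.png",cv2.resize(C[:,:,::-1],None,fx=1.6,fy=1.6))
E
```

```text
13.95 [0.533, 0.2429, 1.4772, 0.0007, 1.4169, 0.446] [0.4845, 0.3213, 0.4269] 0.02992836694923799 59.61820363998413
0.02992836694923799 [ 0.2  0.  -0.6]
[0.39 0.24 1.49 0.   1.41 0.3 ] 0.0 wr [0.52 0.25 0.8 ] tip axis [ 0.  0. -1.]
[0.25 0.26 1.47 0.   1.41 0.16] 0.0 wr [0.56 0.17 0.79] tip axis [ 0.  0. -1.]
[0.12 0.29 1.43 0.   1.42 0.03] 0.0 wr [0.6  0.1  0.79] tip axis [-0.  0. -1.]
shift [-0.2305, 0.0959, 0.0067] turn [0.0038, -0.0026, -0.0004]
[0.18 0.15 1.6  0.   1.39 0.1 ] 0.0 wr [0.51 0.12 0.8 ] tip axis [ 0.  0. -1.]
[-0.19  0.17  1.59  0.    1.39 -0.28] 0.0 wr [ 0.53 -0.07  0.79] tip axis [ 0.  0. -1.]
[-0.5   0.3   1.42 -0.    1.42 -0.59] 0.0 wr [ 0.55 -0.27  0.79] tip axis [-0.  0. -1.]
shift [-0.5907, 0.0133, 0.0054] turn [0.0038, -0.0026, -0.0004]
```

View pics/g5.png

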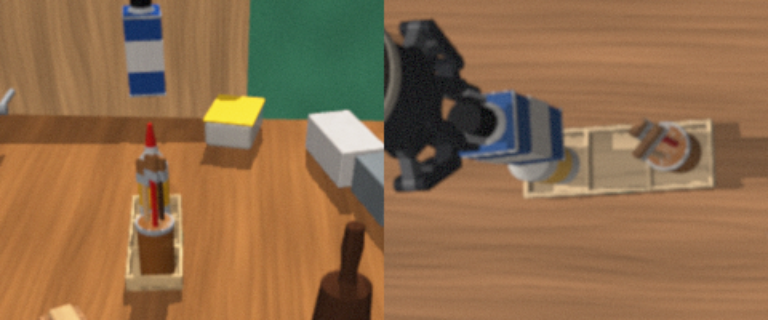

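The side view shows the empty tin hanging upright from the gripper with its base above the bottle and brushes. In the top view the middle bay is empty. I'll carry it to the mat.

{"fn": "step_arm", "kwargs": {"rows": [[[-0.01,0,0],[0,0,0],0.02],[[-0.03,0,0],[0,0,0],0.02],[[-0.06,0.001,0],[0,0,0],0.02],[[-0.1,0.002,0],[0,0,0],0.02],[[-0.145,0.003,0],[0,0,0],0.02],[[-0.19,0.004,0],[0,0,0],0.02],[[-0.235,0.005,0],[0,0,0],0.02],[[-0.28,0.006,0],[0,0,0],0.02],[[-0.325,0.007,0],[0,0,0],0.02],[[-0.37,0.008,0],[0,0,0],0.02]]}}

```text
time_s: 15.3
ee_pos: [0.5231, -0.0495, 0.4225]
tcp_rot: [[-0.086, 0.996, -0.001], [0.996, 0.086, 0.001], [0.001, -0.001, -1.0]]
contact_force: [0.9, -0.4, -1.3]
width: 0.0301
grasp_force: 59.6
```

{"fn": "step_arm", "kwargs": {"rows": [[[-0.045,0.001,0],[0,0,0],0.02],[[-0.09,0.002,0.01],[0,0,0],0.02],[[-0.13,0.003,0.03],[0,0,0],0.02],[[-0.165,0.004,0.05],[0,0,0],0.02],[[-0.19,0.005,0.07],[0,0,0],0.02],[[-0.21,0.005,0.09],[0,0,0],0.02],[[-0.22,0.005,0.11],[0,0,0],0.02],[[-0.22,0.005,0.13],[0,0,0],0.02],[[-0.22,0.005,0.13],[0,0,0],0.02]]}}

```text
time_s: 16.42
ee_pos: [0.5472, -0.2651, 0.2913]
tcp_rot: [[-0.087, 0.996, -0.003], [0.996, 0.087, 0.002], [0.003, -0.003, -1.0]]
contact_force: [-0.6, -0.2, -0.9]
width: 0.0297
grasp_force: 59.6
```

```bash
python3 - <<'E'
from fit import *
import tilt
p=s["ee_pos"];b=cam("side");C=cloud(b);X,Y,Z=C[...,0],C[...,1],C[...,2]
tilt.front(b,p[0],p[1],p[2]-.12,p[2]-.03)
m=(abs(X-p[0])<.04)&(abs(Y-p[1])<.05)&(Z>p[2]-.2);print("tin low z",np.percentile(Z[m],[0,1,2,4]).round(3),"X",np.percentile(X[m&(Z<p[2]-.05)],[2,98]).round(3))
h=cv2.cvtColor(b["frame"],cv2.COLOR_RGB2HSV);m=(h[...,0]>100)&(h[...,0]<125)&(h[...,1]>120)&(Y<-.1)&(abs(X-p[0])<.1);print("blue",C[m].min(0),C[m].max(0))
go([.549,-.266,p[2]],tool(-85,0))
E
```

```text
16.425 [-0.5013, 0.3696, 1.6214, 0.0005, 1.1543, -0.5886] [0.5472, -0.2651, 0.2913] 0.029720085491787573 59.563724398612976
front face y= [ 0.143  0.    -0.372] tilt about x (rad) 0.0 937 0.0004203373885652284
tin low z [0.152 0.163 0.174 0.195] X [0.525 0.578]
blue [ 0.49928878 -0.297457    0.1551071 ] [ 0.58300744 -0.24293701  0.44247403]
shift [-0.0008, 0.0012, 0.0013] turn [-0.0014, -0.0014, -0.0001]
```

{"fn": "step_arm", "kwargs": {"rows": [[[0,0.001,0.03],[0,0,0],0.02],[[0,0.001,0.065],[0,0,0],0.02],[[0,0.001,0.1],[0,0,0],0.02],[[0,0.001,0.125],[0,0,0],0.02],[[0,0.001,0.137],[0,0,0],0.02],[[0,0.001,0.142],[0,0,0],0.02],[[0,0.001,0.144],[0,0,0],0.02],[[0,0.001,0.144],[0,0,0],0.02]]}}

```text
time_s: 17.48
ee_pos: [0.5495, -0.2656, 0.1498]
tcp_rot: [[-0.087, 0.996, 0.001], [0.996, 0.087, 0.0], [0.0, 0.001, -1.0]]
contact_force: [-0.4, -0.3, -1.4]
width: 0.0299
grasp_force: 59.6
```

{"fn": "step_arm", "kwargs": {"rows": [[[0,0,0.002],[0,0,0],0.02],[[0,0,0.004],[0,0,0],0.02],[[0,0,0.005],[0,0,0],0.02],[[0,0,0.005],[0,0,0],0.02]]}}

```text
time_s: 17.98
ee_pos: [0.549, -0.2654, 0.144]
tcp_rot: [[-0.087, 0.996, -0.0], [0.996, 0.087, 0.001], [0.001, -0.0, -1.0]]
contact_force: [0.0, -0.4, -0.5]
width: 0.03
grasp_force: 59.6
```

{"fn": "step_arm", "kwargs": {"rows": [[[0,0,0.001],[0,0,0],0.02],[[0,0,0.0015],[0,0,0],0.02],[[0,0,0.0015],[0,0,0],0.02]]}}

```text
time_s: 18.35
ee_pos: [0.5498, -0.2657, 0.1437]
tcp_rot: [[-0.087, 0.996, 0.001], [0.996, 0.087, -0.0], [-0.0, 0.001, -1.0]]
contact_force: [-0.7, 1.9, 12.3]
width: 0.0303
grasp_force: 61.1
```

{"fn": "step_arm", "kwargs": {"rows": [[[0,0,-0.001],[0,0,0],0.02],[[0,0,-0.001],[0,0,0],0.04],[[0,0,-0.001],[0,0,0],0.05],[[0,0,-0.001],[0,0,0],0.065],[[0,0,-0.001],[0,0,0],0.065],[[0,0,-0.03],[0,0,0],0.065],[[0,0,-0.08],[0,0,0],0.065],[[0,0,-0.14],[0,0,0],0.065],[[0,0,-0.2],[0,0,0],0.065]]}}

```text
time_s: 19.48
ee_pos: [0.5488, -0.2653, 0.3445]
tcp_rot: [[-0.087, 0.996, -0.0], [0.996, 0.087, 0.001], [0.001, -0.0, -1.0]]
contact_force: [2.4, -0.3, 0.8]
width: 0.0649
grasp_force: 0.0
```

```bash
python3 - <<'E'
from fit import *
import tilt
b=cam("side");a=cam("top");cv2.imwrite("pics/g6.png",np.hstack([b["frame"],a["frame"]])[120:,150:950,::-1])
tilt.front(b,.549,-.266,.02,.12)
for c in(b,a):
    C=cloud(c);X,Y,Z=C[...,0],C[...,1],C[...,2];h=cv2.cvtColor(c["frame"],cv2.COLOR_RGB2HSV)
    m=(h[...,0]>20)&(h[...,0]<35)&(h[...,1]>140)&(abs(X-.62)<.06)&(abs(Y+.13)<.06)&(Z>.1)
    mt=m&(Z>.152); print("full cap",C[m].mean(0),"top",C[mt].mean(0),mt.sum())
    m=(abs(X-.549)<.05)&(abs(Y+.266)<.05)&(Z>.155)&(Z<.17);print("empty cap",C[m].mean(0),m.sum())
go([.62,-.13,.30],tool(-85,0))
E
```

```text
19.475 [-0.5003, 0.3325, 1.5458, 0.0004, 1.264, -0.5873] [0.5488, -0.2653, 0.3445] 0.06489053949708172 0.0
front face y= [ 0.139  0.001 -0.37 ] tilt about x (rad) 0.001 667 0.0003815332687967521
full cap [ 0.61933284 -0.14396276  0.14794334] top [ 0.61918022 -0.13888601  0.15604521] 165
empty cap [ 0.55132995 -0.26758725  0.16102786] 244
full cap [ 0.61575971 -0.13245658  0.15729171] top [ 0.61634378 -0.13303282  0.15797883] 177
empty cap [ 0.54845012 -0.26087448  0.16271337] 193
shift [0.1306, 0.0797, 0.0497] turn [0.0083, 0.0051, -0.0004]
```

View pics/g6.png

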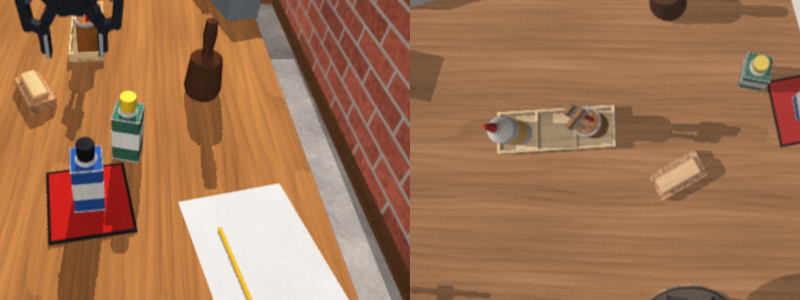

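Side view: the blue tin stands on the mat, its cap at (85,145), and the green tin on the bench, its cap at (128,100). In the top view the middle bay is empty and the bystanders haven't moved. Next is the full tin, gripped by its cap.

```bash
python3 - <<'E'
from fit import *
R=tool(-100,0);p=go([.6175,-.1365,.26],R);go([.6175,-.1365,.140],R)
E
```

```text
19.575 [-0.5003, 0.328, 1.5399, 0.0004, 1.2641, -0.5873] [0.5515, -0.2668, 0.3497] 0.06468729671896521 0.0
shift [0.1245, 0.0763, 0.0897] turn [0.0089, 0.0039, 0.2614]
shift [0.1251, 0.0753, 0.2097] turn [0.0089, 0.0039, 0.2614]
```

{"fn": "step_arm", "kwargs": {"rows": [[[0.125,0.076,0.0],[0,0,0.261],0.065],[[0.125,0.076,0.0],[0,0,0.261],0.065],[[0.125,0.076,0.0],[0,0,0.261],0.065],[[0.125,0.076,0.08],[0,0,0.261],0.065],[[0.125,0.076,0.08],[0,0,0.261],0.065],[[0.125,0.076,0.08],[0,0,0.261],0.065],[[0.125,0.076,0.08],[0,0,0.261],0.065]]}}

```text
time_s: 20.45
ee_pos: [0.6148, -0.1351, 0.2645]
tcp_rot: [[0.174, 0.985, 0.002], [0.985, -0.174, -0.0], [0.0, 0.002, -1.0]]
contact_force: [-0.7, -0.7, 0.6]
width: 0.0651
grasp_force: 0.0
```

```bash
python3 - <<'E'
from fit import *
R=tool(-100,0);go([.6175,-.1365,.140],R)
E
```

```text
20.45 [-0.2647, 0.4203, 1.6096, 0.0005, 1.1099, -0.0901] [0.6148, -0.1351, 0.2645] 0.06514797116944822 0.0
shift [-0.001, 0.0026, 0.1245] turn [0.0019, -0.0003, -0.0003]
```

{"fn": "step_arm", "kwargs": {"rows": [[[-0.001,0.002,0.04],[0,0,0],0.065],[[-0.001,0.002,0.09],[0,0,0],0.065],[[-0.001,0.002,0.115],[0,0,0],0.065],[[-0.001,0.002,0.123],[0,0,0],0.065],[[-0.001,0.002,0.123],[0,0,0],0.045],[[-0.001,0.002,0.123],[0,0,0],0.035],[[-0.001,0.002,0.123],[0,0,0],0.02],[[-0.001,0.002,0.123],[0,0,0],0.02],[[-0.001,0.002,0.123],[0,0,0],0.02]]}}

```text
time_s: 21.58
ee_pos: [0.6172, -0.136, 0.1416]
tcp_rot: [[0.173, 0.985, 0.003], [0.985, -0.173, -0.0], [0.0, 0.003, -1.0]]
contact_force: [1.2, -0.5, 6.9]
width: 0.0299
grasp_force: 58.9
```

```bash
python3 fit.py
```

```text
21.575 [-0.2651, 0.5504, 1.7252, 0.0007, 0.8628, -0.0914] [0.6172, -0.136, 0.1416] 0.029892557619709385 58.938167095184326
```

{"fn": "step_arm", "kwargs": {"rows": [[[0,0,-0.005],[0,0,0],0.02],[[0,0,-0.02],[0,0,0],0.02],[[0,0,-0.045],[0,0,0],0.02],[[0,0,-0.085],[0,0,0],0.02],[[0,0,-0.13],[0,0,0],0.02],[[0,0,-0.18],[0,0,0],0.02],[[0,0,-0.23],[0,0,0],0.02],[[0,0,-0.27],[0,0,0],0.02],[[0,0,-0.29],[0,0,0],0.02],[[0,0,-0.29],[0,0,0],0.02]]}}

```text
time_s: 22.82
ee_pos: [0.6161, -0.1358, 0.4321]
tcp_rot: [[0.173, 0.985, 0.003], [0.985, -0.173, -0.0], [0.0, 0.003, -1.0]]
contact_force: [-0.3, 0.0, -4.2]
width: 0.0297
grasp_force: 60.0
```

```bash
python3 - <<'E'
from path import *
s=arm.observe();p0,R0,q=s["ee_pos"],s["tcp_rot"],s["q"];print(s["time_s"],s["width"],s["contact_force"],p0)
p1=np.array([.484,.317,p0[2]]);R=tool(-85,0);chk(p0,R0,p1,R,q,4);go(p1,R)
E
```

```text
22.825 0.029718357192639985 [-0.2912162   0.01185163 -4.19265261] [ 0.61606206 -0.13584625  0.4320547 ]
[-0.09  0.25  1.46  0.    1.43  0.02] 0.0 wr [ 0.58 -0.02  0.8 ] tip axis [ 0. -0. -1.]
[ 0.11  0.2   1.52 -0.    1.42  0.15] 0.0 wr [0.55 0.09 0.8 ] tip axis [ 0. -0. -1.]
[ 0.32  0.2   1.52 -0.    1.42  0.3 ] 0.0 wr [0.52 0.2  0.8 ] tip axis [ 0. -0. -1.]
[ 0.53  0.24  1.47 -0.    1.43  0.44] 0.0 wr [0.48 0.32 0.8 ] tip axis [-0. -0. -1.]
shift [0.4231, -0.2085, -0.0006] turn [0.0031, 0.0002, -0.2614]
```

{"fn": "step_arm", "kwargs": {"rows": [[[0.008,-0.004,0],[0,0,0],0.02],[[0.03,-0.015,0],[0,0,-0.02],0.02],[[0.06,-0.03,0],[0,0,-0.05],0.02],[[0.095,-0.047,0],[0,0,-0.08],0.02],[[0.13,-0.064,0],[0,0,-0.11],0.02],[[0.17,-0.084,0],[0,0,-0.14],0.02],[[0.21,-0.104,0],[0,0,-0.17],0.02],[[0.25,-0.124,0],[0,0,-0.2],0.02],[[0.29,-0.143,0],[0,0,-0.23],0.02],[[0.325,-0.16,0],[0,0,-0.261],0.02]]}}

```text
time_s: 24.08
ee_pos: [0.5125, 0.2144, 0.4292]
tcp_rot: [[-0.09, 0.996, -0.002], [0.996, 0.09, 0.001], [0.001, -0.002, -1.0]]
contact_force: [0.2, -0.1, -3.1]
width: 0.0297
grasp_force: 59.9
```

```bash
python3 - <<'E'
from fit import *
go([.484,.317,s["ee_pos"][2]],tool(-85,0))
E
```

```text
24.075 [0.3409, 0.2035, 1.5235, 0.0011, 1.416, 0.2511] [0.5125, 0.2144, 0.4292] 0.029723279151905008 59.94499325752258
shift [0.1047, -0.0192, 0.0001] turn [-0.0016, -0.0007, 0.0024]
```

{"fn": "step_arm", "kwargs": {"rows": [[[0.03,-0.006,0],[0,0,0],0.02],[[0.06,-0.012,0],[0,0,0],0.02],[[0.085,-0.016,0],[0,0,0],0.02],[[0.1,-0.019,0],[0,0,0],0.02],[[0.104,-0.019,0],[0,0,0],0.02],[[0.104,-0.019,0],[0,0,0],0.02]]}}

```text
time_s: 24.82
ee_pos: [0.4865, 0.3137, 0.4298]
tcp_rot: [[-0.087, 0.996, -0.0], [0.996, 0.087, 0.0], [0.0, -0.0, -1.0]]
contact_force: [0.8, -0.7, -4.0]
width: 0.0298
grasp_force: 59.9
```

```bash
python3 - <<'E'
from fit import *
import tilt
b=cam("side");a=cam("top");p=s["ee_pos"]
tilt.front(b,p[0],p[1],p[2]-.12,p[2]-.03)
go([.484,.317,.1476],tool(-85,0))
C=np.hstack([b["frame"][0:200,140:380],a["frame"][150:350,0:240]])
cv2.imwrite("pics/g7.png",cv2.resize(C[:,:,::-1],None,fx=1.6,fy=1.6))
E
```

```text
24.825 [0.5202, 0.2408, 1.4734, 0.0004, 1.4277, 0.433] [0.4865, 0.3137, 0.4298] 0.02979803385078858 59.94969427585602
front face y= [ 0.088 -0.001  0.242] tilt about x (rad) -0.001 411 0.0007368091895014195
shift [0.0038, -0.0024, 0.2823] turn [-0.0002, -0.0004, -0.001]
```

View pics/g7.png

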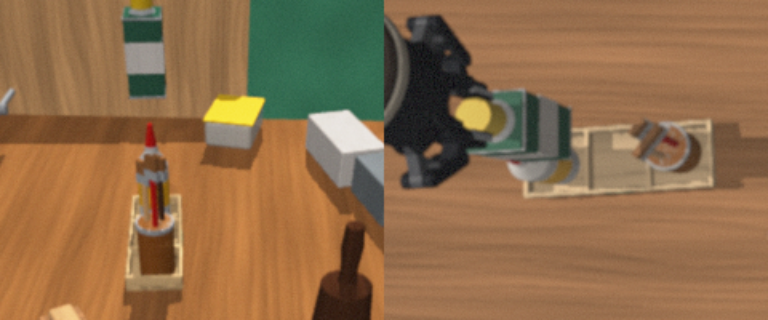

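The green tin hangs upright over the middle bay and the tray is unchanged. I'll lower it.

{"fn": "step_arm", "kwargs": {"rows": [[[0.003,-0.002,0.02],[0,0,0],0.02],[[0.003,-0.002,0.06],[0,0,0],0.02],[[0.003,-0.002,0.1],[0,0,0],0.02],[[0.003,-0.002,0.14],[0,0,0],0.02],[[0.003,-0.002,0.18],[0,0,0],0.02],[[0.003,-0.002,0.22],[0,0,0],0.02],[[0.003,-0.002,0.25],[0,0,0],0.02],[[0.003,-0.002,0.265],[0,0,0],0.02],[[0.003,-0.002,0.272],[0,0,0],0.02],[[0.003,-0.002,0.272],[0,0,0],0.02]]}}

```text
time_s: 26.18
ee_pos: [0.4847, 0.317, 0.1584]
tcp_rot: [[-0.086, 0.996, 0.0], [0.996, 0.086, 0.001], [0.001, 0.0, -1.0]]
contact_force: [0.6, 0.2, -3.0]
width: 0.0299
grasp_force: 59.9
```

```bash
python3 - <<'E'
from fit import *
go([.484,.317,.1476],tool(-85,0))
E
```

```text
26.175 [0.5264, 0.4658, 1.8345, 0.0009, 0.8406, 0.4393] [0.4847, 0.317, 0.1584] 0.029886750703139613 59.86723065376282
shift [0.0001, -0.0007, 0.0108] turn [0.0003, -0.0009, -0.0007]
```

{"fn": "step_arm", "kwargs": {"rows": [[[0,0,0.004],[0,0,0],0.02],[[0,0,0.007],[0,0,0],0.02],[[0,0,0.009],[0,0,0],0.02],[[0,0,0.0095],[0,0,0],0.02],[[0,0,0.0095],[0,0,0],0.02]]}}

```text
time_s: 26.8
ee_pos: [0.4843, 0.317, 0.1485]
tcp_rot: [[-0.087, 0.996, -0.0], [0.996, 0.087, 0.001], [0.001, -0.0, -1.0]]
contact_force: [0.7, -0.2, -3.6]
width: 0.0297
grasp_force: 59.9
```

{"fn": "step_arm", "kwargs": {"rows": [[[0,0,0.0008],[0,0,0],0.02],[[0,0,0.0015],[0,0,0],0.02],[[0,0,0.0015],[0,0,0],0.02]]}}

```text
time_s: 27.18
ee_pos: [0.4848, 0.3172, 0.1475]
tcp_rot: [[-0.087, 0.996, 0.001], [0.996, 0.087, 0.001], [0.001, 0.001, -1.0]]
contact_force: [0.0, 0.5, 4.9]
width: 0.0298
grasp_force: 60.8
```

Contact, with the tin's weight taken by the floor. I'll release and rise.

{"fn": "step_arm", "kwargs": {"rows": [[[0,0,0],[0,0,0],0.035],[[0,0,0],[0,0,0],0.045],[[0,0,0],[0,0,0],0.06],[[0,0,0],[0,0,0],0.06],[[0,0,-0.02],[0,0,0],0.06],[[0,0,-0.06],[0,0,0],0.06],[[0,0,-0.12],[0,0,0],0.06],[[0,0,-0.18],[0,0,0],0.06],[[0,0,-0.2],[0,0,0],0.06],[[0,0,-0.2],[0,0,0],0.06]]}}

```text
time_s: 28.42
ee_pos: [0.4849, 0.3172, 0.3486]
tcp_rot: [[-0.087, 0.996, 0.002], [0.996, 0.087, 0.002], [0.002, 0.003, -1.0]]
contact_force: [-0.1, -0.9, -0.5]
width: 0.0603
grasp_force: 0.0
```

```bash
python3 - <<'E'
from fit import *
b=cam("side");a=cam("top")
cv2.imwrite("pics/g8.png",np.hstack([b["frame"][60:380,140:430],a["frame"][60:380,50:460]])[:,:,::-1])
for c in(b,a):
    C=cloud(c);X,Y,Z=C[...,0],C[...,1],C[...,2]
    for n,x,y in(("full",.484,.318),("empty",.549,-.266)):
        m=(abs(X-x)<.04)&(abs(Y-y)<.04)&(Z>.155)&(Z<.175);print(n,m.sum(),C[m].mean(0).round(3),np.percentile(Z[m],95) if m.any() else 0)
E
```

```text
28.425 [0.5265, 0.2805, 1.6103, 0.0007, 1.2475, 0.4395] [0.4849, 0.3172, 0.3486] 0.06034343255355381 0.0
full 0 [nan nan nan] 0
empty 244 [ 0.551 -0.267  0.161] 0.16282681889368694
full 205 [0.485 0.318 0.164] 0.16725370479838042
empty 196 [ 0.548 -0.261  0.163] 0.16552199042822577<stdin>:7: RuntimeWarning: Mean of empty slice.
  ret = um.true_divide(
```

View pics/g8.png

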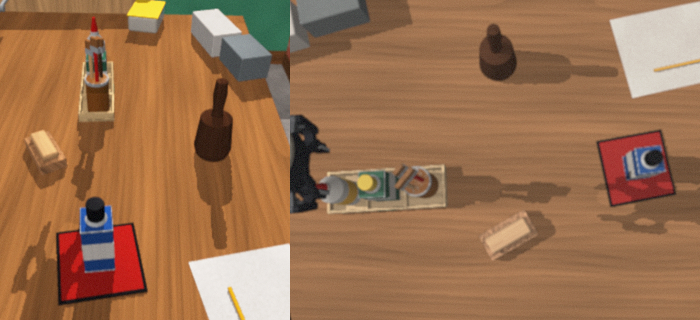

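The green tin stands in the middle bay, its cap at (370,183), and the blue tin stands on the mat at (645,160). Nothing else has moved, so I'm handing in.

```bash
python3 -c "
from plant import arm
print(arm.close_job())"
```

```text
the job is handed in; nothing more can be done
None
```

The job is handed in, with no verdict returned: the last pictures show the full tin upright in the middle bay and the empty tin upright on the mat, both released, and nothing else looked moved, at about 28 s of the 72 s allowed.

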